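Clear the vases, take the cup to the banding wheel, put the vases back

ROBOT

A 6-joint arm with a two-finger parallel gripper is mounted at the origin on the work surface. World frame = base frame: x ahead of the robot, y to its left, z up, the work surface at z = 0. Lengths are in m, angles in rad, forces in N, time in s.
With the tool pointing down it reaches from about 0.35 to 0.85 m from the base axis. Payload 8.1 kg.
Tool frame: the origin (TCP) lies midway between the tips of the shut fingers; the grasp point (between the pads) lies pinch_z behind it (pinch_z is the distance from the TCP to the grasp point, in m); z points along the fingers, y is the line along which they close (so a half turn about z gives the same grasp; the last joint's range is limited). The gripper opens to 85 mm and grips with 20 to 120 N. Pads are 22 mm wide; open, the fingers measure 114 mm over their backs; the gripper's body (76 mm by 85 mm) begins 54 mm behind the grasp point. The pads swing forward as they close: fully open they stand 13 mm farther back than shut.
Start: joints at [1.162, 0.13, 1.488, -0, 1.523, -0.085], TCP at [0.191, 0.569, 0.231] pointing down, gripper open.
Joint ranges: [-2.96, 2.96], [-0.89, 2.26], [0.02, 2.5], [-1.34, 4.48], [0, 2.73], [-2.66, 2.66]. Speed limits (rad/s): [2.39, 2.39, 2.79, 3.14, 3.14, 3.14].

INTERFACE

Orientations are given as a rotation vector (axis times angle).
In Python, from workcell import state, capture, finish_job, boxes_of, cut_out, mark_of, pinch_z gives the robot as it stands.
- The arm moves only by the shell command python3 -m creep 'ROWS' [OPENING]. ROWS is JSON, a list of rows, each a list of 6 numbers: the shift along the world's x, y, z in m, then the turn, a rotation vector about the world's x, y, z in degrees. In form: [[dx, dy, dz, rx, ry, rz], ...]. A call has 1 to 12 rows; each row is the pose to reach, as a shift and turn from the pose commanded when the call began; what a row does not reach only later rows make up. A row lasts 1/12 s, in which the tool goes at most 41.7 mm and 7.16 degrees, less where a joint would pass 70% of its speed; a pose out of reach is approached as far as the arm can. A call with a gripper value outside its range is refused whole. OPENING is the finger opening in m, from 0 to 0.0854, set as the call begins (- or left out, the last holds). The fingers move at their own pace and stop on an object; the grip force is fixed at half the most. Time passes only in rows, so rows that repeat a pose let the fingers close. It gives the time, the measured TCP pose, the force, the opening and the grip force at its end, in the units of the state.
- state(): the state, without advancing time (a new reading comes with each control period).
- capture(name): name is "side" or "top" or "wrist"; returns a dict with "frame" (384x512x3 uint8, red, green, blue), "z_map" (384x512 float32, m along the optical axis (not along the pixel's ray), 0 where there is no reading), "fx", "fy", "cx", "cy" (pixels), "R" (3x3) and "t" (3): a world point X has camera coordinates R X + t; the wrist camera has in their place "tool_from_camera" (4x4, takes a point from camera to tool coordinates, whose origin is the TCP and whose axes are the flange's). Camera axes: x right, y down, z forward; pixel columns grow to the right and rows downward; lengths in m; the calibration is good to about 2 mm. A picture is of the moment at which its call begins: read the wrist's pose just before it.
- finish_job(): hands the job in; it is judged then, once.
Trained networks look in a picture, given as the dict that the camera call returned (one of the last four; its "shot" number tells which), for a name from the list of things; names that differ only in an ending like _2 or _b are one class to them, and where a whole thing is asked for, a point or a joint stands for the part that bears it (a point fixed in the world has none). Each returns a list of dicts, best first, with "confidence" (0 to 1); they miss things now and then, are a little off and sometimes report something else, mostly with a low value. They report only what shows in the picture. A call takes as long as a camera call. They do not tell look-alikes from the thing itself.
- boxes_of(query, picture): "centre" ([column, row] in pixels, amid what is visible of it).
- cut_out(query, picture): "region" (384x512 bool, what is visible of it) and "centre" ([column, row] in pixels, amid what is visible of it).
- mark_of(query, picture): "centre" ([column, row] in pixels: a listed point, or the origin of a listed thing).
The state is a dict: "clock": time; "q": joint angles; "joint_velocities": joint speeds; "joint_torque": joint torques, N m; "eef_pos": TCP position; "orientation": TCP orientation; "force": force on the tool from outside, world axes, zero at the start; "ft_torque": the same for the moment, N m; "width": finger opening in m; "finger_force": force on a finger pad.
Only numpy, scipy, OpenCV 4.12 (cv2) and the standard library are available. Lean on these libraries where they do the work, as an engineer would, in place of code of your own. Each camera call takes 0.05 s, during which the arm holds its last target. There are 200 camera calls.

TASK

On the wooden ware board three tall vases crowd in the small blue cup: first lift all three out of the way and stand them on the pale plaster board at the side, leaving the cup where it is until then. With the vases still aside, stand the blue cup in the middle of the round metal banding wheel, and only then put each vase back in the middle of the tile of its own colour. Keep everything upright, set pots down gently instead of dropping them, and do not push the tray with the glaze jar.

Things in the scene. Friction and masses are not known exactly. Their poses are not given: they have to be found in the camera images.
- vase_green: Tall green vase: solid, 120 mm high, 220 g (varies), cream bisque belly up to 60 mm wide at 35 mm height, foot 46 mm wide, green glaze on shoulder and neck (shoulder runs from 55 to 78 mm height); straight round neck, 32 mm diameter, from 78 to 120 mm height, dark mouth. Origin: centre of the underside, z up along its axis. Stands at the start on the green tile.
- vase_yellow: Tall yellow vase: solid, 120 mm high, 220 g (varies), cream bisque belly up to 60 mm wide at 35 mm height, foot 46 mm wide, yellow glaze on shoulder and neck (shoulder runs from 55 to 78 mm height); straight round neck, 32 mm diameter, from 78 to 120 mm height, dark mouth. Origin: centre of the underside, z up along its axis. Stands at the start on the yellow tile.
- vase_red: Tall red vase: solid, 120 mm high, 220 g (varies), cream bisque belly up to 60 mm wide at 35 mm height, foot 46 mm wide, red glaze on shoulder and neck (shoulder runs from 55 to 78 mm height); straight round neck, 32 mm diameter, from 78 to 120 mm height, dark mouth. Origin: centre of the underside, z up along its axis. Stands at the start on the red tile.
- cup: Blue glazed open cup without handle, 55 mm high, rim 54 mm outer diameter, tapering to the foot, 4 mm wall, 140 g (varies). Origin: centre of the underside, z up along its axis. Stands on the bare wood of the ware board (upper face 18 mm above the table), amid the three vases.
- tile_green: Green round tile, 76 mm diameter, 6 mm thick, fixed on the wooden ware board (18 mm thick, 200 x 270 mm, fixed to the table); origin: centre of the underside, so its upper face lies 6 mm above the origin (24 mm above the table). z up. The three tiles lie around the cup on its left, right and near side, their centres about 80 mm from it; which colour lies where varies.
- tile_yellow: Yellow round tile, 76 mm diameter, 6 mm thick, fixed on the wooden ware board (18 mm thick, 200 x 270 mm, fixed to the table); origin: centre of the underside, so its upper face lies 6 mm above the origin (24 mm above the table). z up. The three tiles lie around the cup on its left, right and near side, their centres about 80 mm from it; which colour lies where varies.
- tile_red: Red round tile, 76 mm diameter, 6 mm thick, fixed on the wooden ware board (18 mm thick, 200 x 270 mm, fixed to the table); origin: centre of the underside, so its upper face lies 6 mm above the origin (24 mm above the table). z up. The three tiles lie around the cup on its left, right and near side, their centres about 80 mm from it; which colour lies where varies.
- side_board: Pale plaster board lying on the table, fixed, 270 mm (its x) by 130 mm (its y), 15 mm thick: side area with room for three vases in a row along its x. Origin: centre of the underside; upper face 15 mm above it. To the left or right of the ware board.
- wheel: Metal banding wheel (pottery turntable), fixed, does not turn: flat round top of 140 mm diameter, 50 mm above the table, with a thin dark circle of 68 mm diameter around the middle. Origin: centre of the underside, so the top lies 50 mm above the origin. On the other side of the ware board from the plaster board.
- caddy: Bystander, not to be pushed: dark wooden tray, 90 mm (its x) by 200 mm (its y), 18 mm high, beyond the ware board, with a white glaze jar (black lid, 89 mm high, at its y = +50 mm) and a terracotta brush pot (65 mm high, brushes up to about 125 mm, at its y = -50 mm). Origin: centre of the underside. Stacks of cream bowls, 80 mm high at most, stand to its left and right at the table's far edge, about 0.36 m from the table's middle line.
Mind the look-alikes: they are no part of the job. Leave any purple look-alike of the vase_red alone.

How it is judged:
On the way, in this order (a step that is already met when the one before it is completed fails the run):
1. all three vases stand upright on the plaster side board, the cup still within 30 mm of its first place (x of vase_green in the frame of side_board between -0.13 and 0.13 m and y of vase_green in the frame of side_board between -0.06 and 0.06 m and z of vase_green in the frame of side_board between 0.01 and 0.02 m and angle between each of vase_green, vase_yellow, vase_red's own z axis and vertical below 0.1 rad and linear speed of each of vase_green, vase_yellow, vase_red below 0.03 m/s and x of vase_yellow in the frame of side_board between -0.13 and 0.13 m and y of vase_yellow in the frame of side_board between -0.06 and 0.06 m and z of vase_yellow in the frame of side_board between 0.01 and 0.02 m and x of vase_red in the frame of side_board between -0.13 and 0.13 m and y of vase_red in the frame of side_board between -0.06 and 0.06 m and z of vase_red in the frame of side_board between 0.01 and 0.02 m and distance of cup from where it was at the start of the episode below 0.03 m), for 0.2 s.
2. the cup stands in the middle of the wheel, released, while all three vases are still on the side board (x of vase_green in the frame of side_board between -0.13 and 0.13 m and y of vase_green in the frame of side_board between -0.06 and 0.06 m and z of vase_green in the frame of side_board between 0.01 and 0.02 m and angle between each of vase_green, vase_yellow, vase_red, cup's own z axis and vertical below 0.1 rad and linear speed of each of vase_green, vase_yellow, vase_red below 0.03 m/s and x of vase_yellow in the frame of side_board between -0.13 and 0.13 m and y of vase_yellow in the frame of side_board between -0.06 and 0.06 m and z of vase_yellow in the frame of side_board between 0.01 and 0.02 m and x of vase_red in the frame of side_board between -0.13 and 0.13 m and y of vase_red in the frame of side_board between -0.06 and 0.06 m and z of vase_red in the frame of side_board between 0.01 and 0.02 m and horizontal distance between cup and wheel below 0.012 m and z of cup in the frame of wheel between 0.046 and 0.055 m and linear speed of cup below 0.02 m/s and contact force between the fingers and cup below 0.1 N), for 0.2 s.
At the end, for the whole second after the job is handed in: The cup stands upright on the wheel within 12 mm of its centre, and each vase stands upright on the tile of its own colour within 12 mm of its centre; all released and at rest (horizontal distance between cup and wheel below 0.012 m and z of cup in the frame of wheel between 0.046 and 0.055 m and angle between each of cup, vase_green, vase_yellow, vase_red's own z axis and vertical below 0.1 rad and linear speed of each of cup, vase_green, vase_yellow, vase_red below 0.02 m/s and contact force between the fingers and cup below 0.1 N and horizontal distance between vase_green and tile_green below 0.012 m and z of vase_green in the frame of tile_green between 0.002 and 0.011 m and contact force between the fingers and vase_green below 0.1 N and horizontal distance between vase_yellow and tile_yellow below 0.012 m and z of vase_yellow in the frame of tile_yellow between 0.002 and 0.011 m and contact force between the fingers and vase_yellow below 0.1 N and horizontal distance between vase_red and tile_red below 0.012 m and z of vase_red in the frame of tile_red between 0.002 and 0.011 m and contact force between the fingers and vase_red below 0.1 N); the robot touches nothing.
It fails at once if a pot is tipped by more than about 30 degrees (angle between any of vase_green, vase_yellow, vase_red, cup's own z axis and vertical above 0.52 rad).
It fails at once if a pot is dropped (moves faster than 0.6 m/s, a fall of about 18 mm, with no finger touching it) ((linear speed of vase_green above 0.6 m/s and contact force between the fingers and vase_green below 0.01 N) or (linear speed of vase_yellow above 0.6 m/s and contact force between the fingers and vase_yellow below 0.01 N) or (linear speed of vase_red above 0.6 m/s and contact force between the fingers and vase_red below 0.01 N) or (linear speed of cup above 0.6 m/s and contact force between the fingers and cup below 0.01 N)).
It fails at once if the tray with the glaze jar is pushed by more than 20 mm (distance of caddy from where it was at the start of the episode above 0.02 m).
It also fails if it takes over 144 s, if anything falls off the work surface, if the arm or the gripper's body presses on something with over 40 N, if the wrist force passes 120 N, or if a joint passes its speed limit or range.

## Working session

There is one attempt and no reset: what is moved stays moved. The work goes in short steps, Python scripts to look and compute and a shell command to move; the robot and the scene stay as the last step left them, time stands still between calls to the robot, and variables do not carry over. Pictures are saved under pics/ and viewed, at most 14 in all, crops included, and the job is handed in when it is done.

```bash
mkdir -p pics; ls
cat > h.py <<'E'
import numpy as np, cv2
from workcell import state,capture,finish_job,boxes_of,cut_out,mark_of,pinch_z
from scipy.spatial.transform import Rotation as Ro
def cap(n):
    s=state(); p=capture(n)
    if n=="wrist":
        T=np.eye(4);T[:3,:3]=Ro.from_rotvec(s["orientation"]).as_matrix();T[:3,3]=s["eef_pos"]
        W=T@p["tool_from_camera"]
        p["wR"],p["wc"]=W[:3,:3],W[:3,3]
    else:
        p["wR"]=p["R"].T; p["wc"]=-p["R"].T@p["t"]
    return p
def cloud(p):
    z=p["z_map"]; v,u=np.mgrid[:384,:512]
    c=np.stack([(u-p["cx"])/p["fx"]*z,(v-p["cy"])/p["fy"]*z,z],-1)
    return c@p["wR"].T+p["wc"]
def onplane(p,uv,h):
    d=p["wR"]@np.array([(uv[0]-p["cx"])/p["fx"],(uv[1]-p["cy"])/p["fy"],1]); 
    return p["wc"]+d*(h-p["wc"][2])/d[2]
def save(p,name): cv2.imwrite("pics/"+name,p["frame"][:,:,::-1])
E
python3 - <<'E'
from h import *
print(state(),pinch_z)
for n in("top","side"):
    p=cap(n); save(p,n+"0.png"); C=cloud(p); print(n,p["wc"].round(3))
    for q in "vase_green vase_yellow vase_red cup tile_green tile_yellow tile_red side_board wheel caddy".split():
        for r in cut_out(q,p)[:3]:
            if r["confidence"]<.3: continue
            P=C[r["region"]&(p["z_map"]>0)]
            print(q,round(r["confidence"],2),np.round(r["centre"]),np.median(P,0).round(3),P.min(0).round(3),P.max(0).round(3))
E
```

```text
pics
{'clock': 0.0, 'q': array([ 1.16158435e+00,  1.31169485e-01,  1.48929410e+00, -9.61253356e-06,
        1.52298847e+00, -8.53777460e-02]), 'joint_velocities': array([-0.00039871, -0.00194178, -0.00082023,  0.0006559 , -0.00137982,
        0.00096759]), 'joint_torque': array([-3.00044303e-04, -5.69416416e+01, -5.00536680e+01, -4.98537102e-04,
        1.54591666e-02, -7.62742206e-05]), 'eef_pos': array([0.19067104, 0.56831462, 0.23023132]), 'orientation': array([-5.06385050e-01, -3.10005959e+00,  2.83516944e-03]), 'force': array([-0.33950858, -0.17824633, -0.40371684]), 'ft_torque': array([-0.02689297, -0.05078519,  0.05175457]), 'finger_force': 0.0, 'width': 0.0854395801881283} 0.0187
top [ 0.431 -0.003  0.922]
vase_green 0.85 [279. 190.] [ 0.59  -0.058  0.097] [ 0.57  -0.09   0.058] [ 0.623 -0.033  0.148]
vase_yellow 0.58 [246. 231.] [0.511 0.004 0.095] [ 0.488 -0.024  0.028] [0.543 0.034 0.148]
vase_red 0.88 [198. 202.] [0.562 0.092 0.097] [0.54  0.069 0.019] [0.609 0.126 0.148]
vase_red 0.65 [167. 302.] [0.374 0.145 0.071] [ 0.338  0.123 -0.003] [0.4   0.195 0.125]
cup 0.72 [23
[... 1377 characters left out ...]
0.72 [255. 160.] [0.565 0.084 0.09 ] [0.529 0.011 0.016] [0.613 0.156 0.146]
vase_red 0.57 [168. 164.] [0.369 0.138 0.061] [ 0.336  0.123 -0.002] [0.399 0.311 0.122]
cup 0.74 [271. 184.] [0.587 0.025 0.056] [ 0.567 -0.057  0.019] [0.614 0.065 0.12 ]
tile_green 0.9 [283. 227.] [ 0.583 -0.081  0.023] [ 0.557 -0.101  0.016] [ 0.633 -0.029  0.053]
tile_red 0.53 [258. 184.] [0.567 0.07  0.023] [0.539 0.005 0.015] [0.602 0.112 0.086]
side_board 0.81 [211. 137.] [0.494 0.3   0.014] [ 0.37   0.233 -0.004] [0.639 0.396 0.019]
wheel 0.62 [270. 324.] [ 0.494 -0.305  0.05 ] [ 0.427 -0.367 -0.002] [ 0.578 -0.218  0.054]
caddy 0.77 [339. 168.] [0.762 0.039 0.032] [ 0.719 -0.037 -0.004] [0.887 0.267 0.125]
```

Run:
```python
from h import *
def circ(P):
    from scipy.optimize import least_squares
    f=lambda a:np.hypot(P[:,0]-a[0],P[:,1]-a[1])-a[2]
    r=least_squares(f,[*P[:,:2].mean(0),.03],loss="soft_l1",f_scale=.002);return r.x.round(4),np.median(abs(r.fun)).round(4)
ims=[]
for n in("top","side"):
    p=cap(n);C=cloud(p);ims.append(p)
    for nm,c in dict(g=(.595,-.061),y=(.515,.005),r=(.572,.095),purp=(.368,.14)).items():
        m=(np.hypot(C[...,0]-c[0],C[...,1]-c[1])<.05)
        hi=C[m][:,2].max(); m&=C[...,2]>hi-.008
        P=C[m&(p["z_map"]>0)]; 
        h=cv2.convexHull(P[:,:2].astype(np.float32))[:,0]
        (ce,ra)=cv2.minEnclosingCircle(h)
        print(n,nm,len(P),np.percentile(P[:,2],[50,95]).round(3),np.round(ce,4),round(ra,4),P.mean(0).round(3))
    # cup rim
    m=(np.hypot(C[...,0]-.59,C[...,1]-.025)<.04)&(C[...,2]>.062)&(C[...,2]<.08)
    f=p["frame"].astype(int); m&=f[...,2]>f[...,0]+20
    P=C[m]; ce,ra=cv2.minEnclosingCircle(P[:,:2].astype(np.float32)); print("cup",len(P),np.round(ce,4),round(ra,4),circ(P),P[:,2].max().round(3))
    m=(np.hypot(C[...,0]-.5,C[...,1]+.297)<.09)&(abs(C[...,2]-.05)<.004)
    P=C[m]; print("wheel",cv2.minEnclosingCircle(P[:,:2].astype(np.float32)),P.mean(0).round(4))
    m=(abs(C[...,0]-.507)<.17)&(abs(C[...,1]-.305)<.1)&(abs(C[...,2]-.015)<.004)
    P=C[m]; print("board",cv2.minAreaRect(P[:,:2].astype(np.float32)),P.mean(0).round(4))
    for nm,ch in dict(tg=(.595,-.061),ty=(.515,.005),tr=(.572,.095)).items():
        m=(np.hypot(C[...,0]-ch[0],C[...,1]-ch[1])<.05)&(abs(C[...,2]-.024)<.0025)
        # saturated colours only
        hsv=cv2.cvtColor(p["frame"],cv2.COLOR_RGB2HSV); 
        hh=hsv[...,0].astype(int); lo,hi_={"tg":(40,90),"ty":(21,38),"tr":(-12,8)}[nm]
        hh=np.where(hh>168,hh-180,hh); m&=(hh>=lo)&(hh<=hi_)&(hsv[...,1]>90)
        P=C[m]; 
        if len(P)>10:
            from scipy.optimize import minimize
            # smallest-cost R=38mm disc: points must be inside; use outer edge points
            h=cv2.convexHull(P[:,:2].astype(np.float32))[:,0]
            g=lambda a:np.maximum(np.hypot(P[:,0]-a[0],P[:,1]-a[1])-.038,0).sum()+0
            print(nm,len(P),np.round(cv2.minEnclosingCircle(h)[0],4),round(cv2.minEnclosingCircle(h)[1],4))
t=ims[0]["frame"][130:330,130:330];s=ims[1]["frame"][100:300,120:320]
cv2.imwrite("pics/crop.png",cv2.resize(np.hstack([t,s]),(800,400),interpolation=3)[:,:,::-1])
```

```text
top g 223 [0.144 0.147] [ 0.5988 -0.062 ] 0.0159 [ 0.598 -0.062  0.144]
top y 231 [0.144 0.147] [0.5168 0.0048] 0.0158 [0.517 0.005 0.144]
top r 223 [0.144 0.146] [0.5692 0.0979] 0.0157 [0.569 0.098 0.144]
top purp 247 [0.12  0.122] [0.3707 0.1525] 0.0159 [0.371 0.152 0.12 ]
cup 163 [0.5939 0.0235] 0.026 (array([0.594 , 0.0228, 0.0239]), np.float64(0.0009)) 0.076
wheel ((0.49842193722724915, -0.2981363534927368), 0.07019231468439102) [ 0.4974 -0.2973  0.0503]
board ((0.5071015357971191, 0.30519479513168335), (0.27042046189308167, 0.13177858293056488), 3.045834541320801) [0.5032 0.3046 0.0151]
tg 263 [ 0.5968 -0.0624] 0.0373
ty 288 [0.5095 0.0073] 0.0439
tr 232 [0.5687 0.1006] 0.037
side g 150 [0.144 0.146] [ 0.5964 -0.062 ] 0.0169 [ 0.596 -0.063  0.144]
side y 142 [0.144 0.145] [0.514  0.0055] 0.0169 [0.514 0.003 0.143]
side r 110 [0.144 0.145] [0.5673 0.0986] 0.0164 [0.567 0.097 0.143]
side purp 109 [0.119 0.121] [0.369  0.1535] 0.0173 [0.369 0.15  0.119]
cup 169 [0.5929 0.0238] 0.0282 (array([0.5927, 0.0223, 0.0245]), np.float64(0.001)) 0.074
wheel ((0.49624133110046387, -0.297311395406723), 0.07042024284601212) [ 0.4951 -0.3018  0.0498]
board ((0.5045998096466064, 0.3061848282814026), (0.2695370316505432, 0.1341816633939743), 3.0156211853027344) [0.4996 0.3041 0.0144]
tg 307 [ 0.5955 -0.0636] 0.038
ty 266 [0.5135 0.0059] 0.0379
tr 53 [0.5804 0.0892] 0.0309
```

View pics/top0.png

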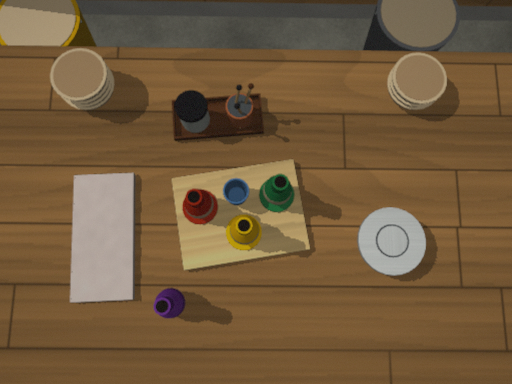

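View pics/crop.png

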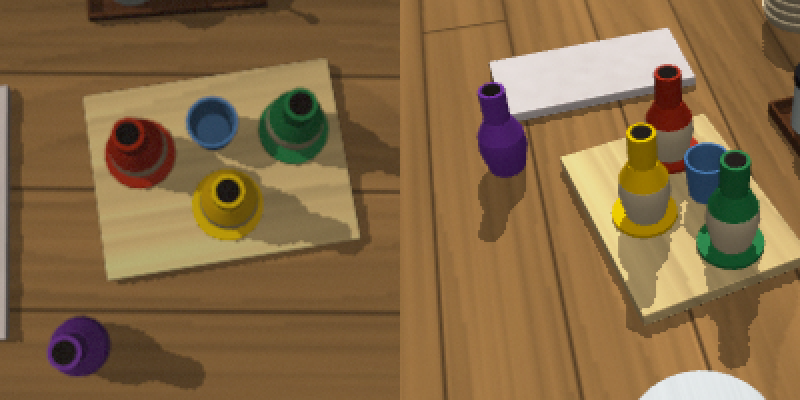

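Two things could be vase_red: the red one at top px (198,202) and the purple one at (167,302). The crop shows the first has red glaze, a bisque belly and the red tile under it, so it is vase_red. The purple one stands on the bare table and stays put. The order on the board is red left, yellow near, green right, with the cup at (236,192). The plaster board is at the left (101,238) and the wheel at the right (392,241).

I'm moving above the red vase first.

```bash
python3 -m creep '[[0.2,-0.25,0.02,0,0,0],[0.2,-0.25,0.02,0,0,0],[0.2,-0.25,0.02,0,0,0],[0.2,-0.25,0.02,0,0,0],[0.2,-0.25,0.02,0,0,0],[0.2,-0.25,0.02,0,0,0],[0.2,-0.25,0.02,0,0,0],[0.2,-0.25,0.02,0,0,0],[0.2,-0.25,0.02,0,0,0],[0.2,-0.25,0.02,0,0,0]]' 0.0854
python3 -m creep '[[0.177,-0.221,0,0,0,0],[0.177,-0.221,0,0,0,0],[0.177,-0.221,0,0,0,0],[0.177,-0.221,0,0,0,0],[0.177,-0.221,0,0,0,0],[0.177,-0.221,0,0,0,0],[0.177,-0.221,0,0,0,0],[0.177,-0.221,0,0,0,0],[0.177,-0.221,0,0,0,0],[0.177,-0.221,0,0,0,0],[0.177,-0.221,0,0,0,0],[0.177,-0.221,0,0,0,0]]'
cat > look.py <<'E'
# wrist view: neck centre near (x,y)
import sys
from h import *
x,y=map(float,sys.argv[1:3]); p=cap("wrist"); C=cloud(p)
m=(np.hypot(C[...,0]-x,C[...,1]-y)<.05)&(p["z_map"]>0)
hi=np.percentile(C[m][:,2],99.8); P=C[m&(C[...,2]>hi-.008)]
print("top",hi.round(4),np.round(cv2.minEnclosingCircle(P[:,:2].astype(np.float32)),4) if 0 else cv2.minEnclosingCircle(P[:,:2].astype(np.float32)),len(P)); s=state(); print(s["eef_pos"].round(4),s["orientation"].round(3))
if len(sys.argv)>3: save(p,sys.argv[3])
E
python3 look.py .568 .098 w1.png
```

```text
clock: 2.03
eef_pos: [0.3919, 0.3177, 0.2516]
orientation: [0.512, 3.099, 0.001]
force: [-0.3, -0.0, 0.4]
width: 0.0855
finger_force: 0.0
clock: 3.03
eef_pos: [0.5673, 0.0995, 0.2514]
orientation: [-0.503, -3.101, -0.0]
force: [-0.2, -0.2, -0.3]
width: 0.0853
finger_force: 0.0
top 0.3517 ((0.5546144247055054, 0.10418854653835297), 0.02940773032605648) 4788
[0.5674 0.0993 0.2515] [0.503 3.101 0.   ]
```

View pics/w1.png

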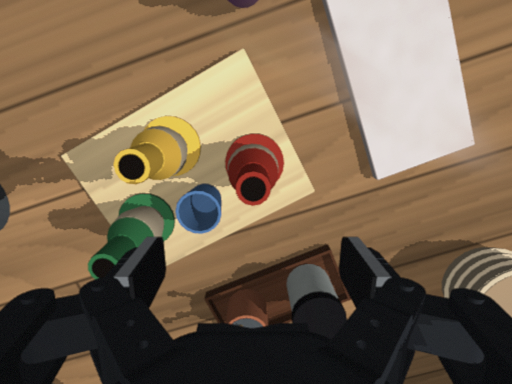

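The wrist view shows the red mouth at (253,187), midway between the fingers (columns 145 and 355), with the cup at (199,210). The height filter caught the gripper itself, so I'm limiting it.

```bash
sed -i 's/&(p\["z_map"\]>0)$/\&(p["z_map"]>0)\&(C[...,2]<.16)/' look.py; python3 look.py .568 .098; python3 look.py .5155 .005; python3 look.py .5975 -.062
```

```text
top 0.1459 ((0.5683791041374207, 0.10070253908634186), 0.016033226624131203) 985
[0.5674 0.0991 0.2515] [0.503 3.101 0.   ]
top 0.1458 ((0.5160120725631714, 0.0072316015139222145), 0.01632455550134182) 1090
[0.5675 0.0988 0.2515] [0.504 3.101 0.   ]
top 0.1456 ((0.5971009135246277, -0.05980660766363144), 0.016657043248414993) 600
[0.5676 0.0986 0.2515] [0.504 3.101 0.   ]
```

```bash
python3 -m creep '[[0,0.001,-0.03,0,0,0],[0,0.001,-0.06,0,0,0],[0,0.001,-0.085,0,0,0],[0,0.001,-0.105,0,0,0],[0,0.001,-0.12,0,0,0],[0,0.001,-0.132,0,0,0],[0,0.001,-0.14,0,0,0],[0,0.001,-0.145,0,0,0],[0,0.001,-0.145,0,0,0],[0,0.001,-0.145,0,0,0],[0,0.001,-0.145,0,0,0]]'
python3 -m creep '[[0,0,0,0,0,0],[0,0,0,0,0,0],[0,0,0,0,0,0],[0,0,0,0,0,0],[0,0,0,0,0,0],[0,0,0,0,0,0],[0,0,0,0,0,0],[0,0,0,0,0,0],[0,0,0,0,0,0],[0,0,0,0,0,0]]' 0.02
```

```text
clock: 4.15
eef_pos: [0.5687, 0.0989, 0.1075]
orientation: [0.506, 3.099, 0.001]
force: [1.1, 0.4, -0.6]
width: 0.0854
finger_force: 0.0
clock: 4.98
eef_pos: [0.5682, 0.099, 0.1067]
orientation: [0.506, 3.1, 0.001]
force: [0.2, 1.3, 4.4]
width: 0.0306
finger_force: 59.3
```

```bash
python3 -m creep '[[0,0,0.005,0,0,0],[0,0,0.015,0,0,0],[0,0,0.035,0,0,0],[0,0,0.06,0,0,0],[0,0,0.08,0,0,0],[0,0,0.095,0,0,0],[0,0,0.1,0,0,0],[0.002,0.01,0.1,0,0,0],[0.004,0.03,0.1,0,0,0],[0.006,0.055,0.1,0,0,0],[0.008,0.08,0.1,0,0,0],[0.01,0.105,0.1,0,0,0]]'
python3 -m creep '[[0.002,0.025,0,0,0,0],[0.004,0.05,0,0,0,0],[0.006,0.07,0,0,0,0],[0.008,0.087,0,0,0,0],[0.008,0.097,0,0,0,0],[0.008,0.101,0,0,0,0],[0.008,0.101,-0.015,0,0,0],[0.008,0.101,-0.035,0,0,0],[0.008,0.101,-0.055,0,0,0],[0.008,0.101,-0.075,0,0,0],[0.008,0.101,-0.09,0,0,0],[0.008,0.101,-0.098,0,0,0]]'
python3 -m creep '[[0,0,-0.004,0,0,0],[0,0,-0.006,0,0,0],[0,0,-0.008,0,0,0],[0,0,-0.008,0,0,0]]'
```

```text
clock: 5.98
eef_pos: [0.5769, 0.2052, 0.2042]
orientation: [-0.507, -3.098, 0.002]
force: [0.0, 0.9, -2.6]
width: 0.0309
finger_force: 59.6
clock: 6.98
eef_pos: [0.5841, 0.3033, 0.1046]
orientation: [-0.507, -3.096, 0.005]
force: [0.2, 0.4, -1.8]
width: 0.0307
finger_force: 59.7
clock: 7.32
eef_pos: [0.5865, 0.3049, 0.1012]
orientation: [0.506, 3.099, 0.001]
force: [0.2, -0.4, -2.3]
width: 0.031
finger_force: 59.7
```

```bash
python3 -m creep '[[0,0,-0.001,0,0,0],[0,0,-0.002,0,0,0],[0,0,-0.003,0,0,0],[0,0,-0.003,0,0,0],[0,0,-0.003,0,0,0]]'; python3 -m creep '[[0,0,-0.001,0,0,0],[0,0,-0.001,0,0,0],[0,0,-0.001,0,0,0]]'
```

```text
clock: 7.73
eef_pos: [0.5862, 0.305, 0.0978]
orientation: [0.506, 3.1, 0.001]
force: [0.3, 0.8, -0.3]
width: 0.0307
finger_force: 60.0
clock: 7.98
eef_pos: [0.5865, 0.3051, 0.0977]
orientation: [0.506, 3.099, 0.001]
force: [-1.5, -0.4, 4.3]
width: 0.0308
finger_force: 60.4
```

```bash
python3 -m creep '[[0,0,0,0,0,0],[0,0,0,0,0,0],[0,0,0,0,0,0],[0,0,0,0,0,0],[0,0,0,0,0,0],[0,0,0,0,0,0],[0,0,0.03,0,0,0],[0,0,0.07,0,0,0],[0,0,0.11,0,0,0],[0,0,0.15,0,0,0],[0,-0.03,0.153,0,0,0],[-0.01,-0.07,0.153,0,0,0]]' 0.0854
python3 -m creep '[[-0.06,-0.23,0,0,0,0],[-0.06,-0.23,0,0,0,0],[-0.06,-0.23,0,0,0,0],[-0.06,-0.23,0,0,0,0],[-0.06,-0.23,0,0,0,0],[-0.06,-0.23,0,0,0,0],[-0.06,-0.23,0,0,0,0],[-0.06,-0.23,0,0,0,0],[-0.06,-0.23,0,0,0,0],[-0.06,-0.23,0,0,0,0]]'
python3 look.py .5155 .005; python3 look.py .5975 -.062
```

```text
clock: 8.98
eef_pos: [0.5785, 0.237, 0.2543]
orientation: [0.5, 3.093, 0.007]
force: [1.8, -1.2, -0.7]
width: 0.0852
finger_force: 0.0
clock: 9.82
eef_pos: [0.5161, 0.0058, 0.2493]
orientation: [0.505, 3.101, 0.001]
force: [0.3, 0.6, -0.2]
width: 0.0851
finger_force: 0.0
top 0.1459 ((0.5160584449768066, 0.00724414549767971), 0.01600812003016472) 1002
[0.5161 0.006  0.2492] [-0.504 -3.101 -0.   ]
top 0.1457 ((0.5978842377662659, -0.05912943184375763), 0.01654181443154812) 811
[0.5161 0.006  0.2492] [-0.504 -3.101 -0.   ]
```

```bash
python3 -m creep '[[0,0,-0.03,0,0,0],[0,0,-0.06,0,0,0],[0,0,-0.085,0,0,0],[0,0,-0.105,0,0,0],[0,0,-0.12,0,0,0],[0,0,-0.132,0,0,0],[0,0,-0.138,0,0,0],[0,0,-0.142,0,0,0],[0,0,-0.142,0,0,0],[0,0,-0.142,0,0,0],[0,0,-0.142,0,0,0]]'
python3 -m creep '[[0,0,0,0,0,0],[0,0,0,0,0,0],[0,0,0,0,0,0],[0,0,0,0,0,0],[0,0,0,0,0,0],[0,0,0,0,0,0],[0,0,0,0,0,0],[0,0,0,0,0,0],[0,0,0,0,0,0],[0,0,0,0,0,0]]' 0.02
python3 -m creep '[[0,0,0.005,0,0,0],[0,0,0.015,0,0,0],[0,0,0.035,0,0,0],[0,0,0.06,0,0,0],[0,0,0.08,0,0,0],[0,0,0.095,0,0,0],[0,0,0.1,0,0,0],[0,0.01,0.1,0,0,0],[0,0.03,0.1,0,0,0],[0,0.06,0.1,0,0,0],[0,0.09,0.1,0,0,0],[0,0.12,0.1,0,0,0]]'
python3 -m creep '[[-0.002,0.03,0,0,0,0],[-0.004,0.06,0,0,0,0],[-0.006,0.09,0,0,0,0],[-0.008,0.12,0,0,0,0],[-0.01,0.145,0,0,0,0],[-0.01,0.163,0,0,0,0],[-0.01,0.174,0,0,0,0],[-0.01,0.179,0,0,0,0],[-0.01,0.179,-0.015,0,0,0],[-0.01,0.179,-0.035,0,0,0],[-0.01,0.179,-0.055,0,0,0],[-0.01,0.179,-0.075,0,0,0]]'
python3 -m creep '[[0,0,-0.015,0,0,0],[0,0,-0.024,0,0,0],[0,0,-0.029,0,0,0],[0,0,-0.031,0,0,0],[0,0,-0.031,0,0,0],[0,0,-0.031,0,0,0]]'
```

```text
clock: 10.83
eef_pos: [0.5167, 0.0048, 0.1085]
orientation: [0.506, 3.099, 0.0]
force: [-0.1, 0.3, 0.3]
width: 0.0853
finger_force: 0.0
clock: 11.67
eef_pos: [0.5162, 0.0049, 0.1077]
orientation: [0.506, 3.1, 0.0]
force: [0.2, 2.3, 4.0]
width: 0.0307
finger_force: 59.3
clock: 12.67
eef_pos: [0.5146, 0.1263, 0.2054]
orientation: [-0.507, -3.098, 0.001]
force: [0.4, 0.2, -2.2]
width: 0.0307
finger_force: 59.6
clock: 13.67
eef_pos: [0.5057, 0.3029, 0.1309]
orientation: [-0.508, -3.1, 0.001]
force: [0.1, -0.5, -3.1]
width: 0.0305
finger_force: 59.7
clock: 14.17
eef_pos: [0.5066, 0.304, 0.1024]
orientation: [0.506, 3.099, 0.001]
force: [0.2, 0.5, -1.6]
width: 0.031
finger_force: 59.7
```

```bash
python3 -m creep '[[0,0,-0.001,0,0,0],[0,0,-0.002,0,0,0],[0,0,-0.003,0,0,0],[0,0,-0.0035,0,0,0],[0,0,-0.004,0,0,0],[0,0,-0.004,0,0,0],[0,0,-0.004,0,0,0]]'
```

```text
clock: 14.75
eef_pos: [0.5065, 0.3041, 0.0987]
orientation: [0.506, 3.099, 0.001]
force: [-0.8, -1.6, 6.7]
width: 0.031
finger_force: 60.6
```

```bash
python3 -m creep '[[0,0,0,0,0,0],[0,0,0,0,0,0],[0,0,0,0,0,0],[0,0,0,0,0,0],[0,0,0,0,0,0],[0,0,0,0,0,0],[0,0,0.03,0,0,0],[0,0,0.07,0,0,0],[0,0,0.11,0,0,0],[0,0,0.15,0,0,0],[0.01,-0.03,0.153,0,0,0],[0.02,-0.065,0.153,0,0,0]]' 0.0854
python3 -m creep '[[0.071,-0.3,0,0,0,0],[0.071,-0.3,0,0,0,0],[0.071,-0.3,0,0,0,0],[0.071,-0.3,0,0,0,0],[0.071,-0.3,0,0,0,0],[0.071,-0.3,0,0,0,0],[0.071,-0.3,0,0,0,0],[0.071,-0.3,0,0,0,0],[0.071,-0.3,0,0,0,0],[0.071,-0.3,0,0,0,0],[0.071,-0.3,0,0,0,0]]'
python3 look.py .5975 -.062
```

```text
clock: 15.75
eef_pos: [0.5277, 0.2407, 0.2553]
orientation: [0.499, 3.094, 0.007]
force: [1.6, -0.0, -0.6]
width: 0.0856
finger_force: 0.0
clock: 16.67
eef_pos: [0.5967, -0.0604, 0.2501]
orientation: [-0.506, -3.1, -0.001]
force: [0.3, -0.0, -0.1]
width: 0.0853
finger_force: 0.0
top 0.146 ((0.5981312394142151, -0.05968622490763664), 0.015978535637259483) 991
[ 0.5967 -0.06    0.2502] [-5.05e-01 -3.10e+00 -1.00e-03]
```

```bash
python3 -m creep '[[0.001,-0.001,-0.03,0,0,0],[0.001,-0.001,-0.06,0,0,0],[0.001,-0.001,-0.085,0,0,0],[0.001,-0.001,-0.105,0,0,0],[0.001,-0.001,-0.12,0,0,0],[0.001,-0.001,-0.132,0,0,0],[0.001,-0.001,-0.138,0,0,0],[0.001,-0.001,-0.143,0,0,0],[0.001,-0.001,-0.143,0,0,0],[0.001,-0.001,-0.143,0,0,0],[0.001,-0.001,-0.143,0,0,0]]'
python3 -m creep '[[0,0,0,0,0,0],[0,0,0,0,0,0],[0,0,0,0,0,0],[0,0,0,0,0,0],[0,0,0,0,0,0],[0,0,0,0,0,0],[0,0,0,0,0,0],[0,0,0,0,0,0],[0,0,0,0,0,0],[0,0,0,0,0,0]]' 0.02
python3 -m creep '[[0,0,0.005,0,0,0],[0,0,0.015,0,0,0],[0,0,0.035,0,0,0],[0,0,0.06,0,0,0],[0,0,0.085,0,0,0],[0,0,0.105,0,0,0],[0,0,0.117,0,0,0],[0,0,0.122,0,0,0],[-0.003,0.007,0.122,0,0,0],[-0.012,0.026,0.122,0,0,0],[-0.025,0.053,0.122,0,0,0],[-0.038,0.08,0.122,0,0,0]]'
python3 -m creep '[[-0.013,0.028,0,0,0,0],[-0.026,0.056,0,0,0,0],[-0.039,0.084,0,0,0,0],[-0.052,0.112,0,0,0,0],[-0.065,0.14,0,0,0,0],[-0.078,0.168,0,0,0,0],[-0.091,0.196,0,0,0,0],[-0.104,0.224,0,0,0,0],[-0.116,0.25,0,0,0,0],[-0.126,0.271,0,0,0,0],[-0.132,0.282,0,0,0,0],[-0.134,0.286,0,0,0,0]]'
python3 -m creep '[[0,0,-0.01,0,0,0],[0,0,-0.03,0,0,0],[0,0,-0.055,0,0,0],[0,0,-0.08,0,0,0],[0,0,-0.1,0,0,0],[0,0,-0.114,0,0,0],[0,0,-0.122,0,0,0],[0,0,-0.125,0,0,0],[0,0,-0.126,0,0,0],[0,0,-0.126,0,0,0],[0,0,-0.126,0,0,0]]'
```

```text
clock: 17.63
eef_pos: [0.5987, -0.0623, 0.1086]
orientation: [0.506, 3.099, -0.0]
force: [0.2, -0.5, 0.4]
width: 0.0855
finger_force: 0.0
clock: 18.47
eef_pos: [0.5982, -0.0621, 0.1077]
orientation: [0.506, 3.1, 0.0]
force: [-0.5, 1.6, 4.8]
width: 0.031
finger_force: 59.5
clock: 19.47
eef_pos: [0.5581, 0.0186, 0.2267]
orientation: [-0.508, -3.096, 0.0]
force: [0.6, 0.8, -1.9]
width: 0.0308
finger_force: 59.6
clock: 20.47
eef_pos: [0.4237, 0.3051, 0.2275]
orientation: [-0.502, -3.099, 0.002]
force: [-0.3, 0.2, -2.0]
width: 0.0307
finger_force: 59.7
clock: 21.38
eef_pos: [0.4268, 0.304, 0.1045]
orientation: [0.507, 3.099, 0.002]
force: [-0.4, -0.8, -1.6]
width: 0.0305
finger_force: 59.7
```

```bash
python3 -m creep '[[0,0,-0.001,0,0,0],[0,0,-0.002,0,0,0],[0,0,-0.003,0,0,0],[0,0,-0.004,0,0,0],[0,0,-0.005,0,0,0],[0,0,-0.0055,0,0,0],[0,0,-0.0055,0,0,0],[0,0,-0.0055,0,0,0]]'
```

```text
clock: 22.05
eef_pos: [0.4263, 0.304, 0.0986]
orientation: [0.506, 3.1, 0.001]
force: [-2.0, 0.1, 5.9]
width: 0.0306
finger_force: 60.4
```

```bash
python3 -m creep '[[0,0,0,0,0,0],[0,0,0,0,0,0],[0,0,0,0,0,0],[0,0,0,0,0,0],[0,0,0,0,0,0],[0,0,0,0,0,0],[0,0,0.03,0,0,0],[0,0,0.07,0,0,0],[0,0,0.11,0,0,0],[0,0,0.15,0,0,0],[0.01,-0.03,0.153,0,0,0],[0.02,-0.06,0.153,0,0,0]]' 0.0854
python3 -m creep '[[0.07,-0.221,-0.05,0,0,0],[0.07,-0.221,-0.05,0,0,0],[0.07,-0.221,-0.05,0,0,0],[0.07,-0.221,-0.05,0,0,0],[0.07,-0.221,-0.05,0,0,0],[0.07,-0.221,-0.05,0,0,0],[0.07,-0.221,-0.05,0,0,0],[0.07,-0.221,-0.05,0,0,0],[0.07,-0.221,-0.05,0,0,0],[0.07,-0.221,-0.05,0,0,0],[0.07,-0.221,-0.05,0,0,0]]'
cat > tiles.py <<'E'
from h import *
import sys
for n in sys.argv[1:]:
    p=cap(n);C=cloud(p);save(p,n+"_%d.png"%(state()["clock"]*10)); ok=p["z_map"]>0
    hsv=cv2.cvtColor(p["frame"],cv2.COLOR_RGB2HSV); hh=hsv[...,0].astype(int); hh=np.where(hh>168,hh-180,hh)
    fit=lambda P:(np.round(cv2.minEnclosingCircle(P[:,:2].astype(np.float32))[0],4),round(cv2.minEnclosingCircle(P[:,:2].astype(np.float32))[1],4),P.mean(0).round(4),len(P))
    for nm,c,(lo,hi) in (("g",(.5975,-.062),(40,90)),("y",(.516,.006),(21,38)),("r",(.568,.099),(-12,8))):
        m=(np.hypot(C[...,0]-c[0],C[...,1]-c[1])<.06)&(abs(C[...,2]-.023)<.004)&(hh>=lo)&(hh<=hi)&(hsv[...,1]>130 )&ok
        if nm=="y": m&=hsv[...,1]>190
        k=cv2.morphologyEx(m.astype(np.uint8),cv2.MORPH_OPEN,np.ones((3,3)))>0
        if k.sum()>20: print(n,"tile",nm,*fit(C[k]))
    m=(np.hypot(C[...,0]-.5935,C[...,1]-.023)<.05)&(C[...,2]>.066)&(C[...,2]<.08)&(hh>90)&(hh<130)&(hsv[...,1]>60)
    if m.sum()>20: print(n,"cup",*fit(C[m]),C[m][:,2].max().round(4))
    for nm,c in (("r",(.586,.305)),("y",(.506,.304)),("g",(.426,.304))):
        m=(np.hypot(C[...,0]-c[0],C[...,1]-c[1])<.035)&(C[...,2]>.127)&(C[...,2]<.145)&ok
        if m.sum()>20: print(n,"vase",nm,*fit(C[m]))
print(state()["eef_pos"])
E
python3 tiles.py top side wrist; ls pics
```

```text
clock: 23.05
eef_pos: [0.4476, 0.2451, 0.2554]
orientation: [0.5, 3.095, 0.007]
force: [0.8, -0.5, -0.4]
width: 0.0855
finger_force: 0.0
clock: 23.97
eef_pos: [0.5159, 0.024, 0.2012]
orientation: [0.504, 3.1, 0.0]
force: [0.9, 0.3, -0.6]
width: 0.0855
finger_force: 0.0
top tile y [0.5021 0.0056] 0.034 [0.4955 0.0049 0.0241] 359
top vase r [0.5876 0.3035] 0.0162 [0.5872 0.3028 0.1348] 244
top vase y [0.5075 0.304 ] 0.0168 [0.5075 0.3025 0.135 ] 255
top vase g [0.4279 0.3035] 0.0164 [0.4276 0.3024 0.1349] 264
side tile g [ 0.5958 -0.065 ] 0.0385 [ 0.5947 -0.0654  0.0234] 671
side tile y [0.5133 0.0073] 0.0385 [0.5131 0.0053 0.0234] 633
side tile r [0.5667 0.1017] 0.0393 [0.563  0.1009 0.0235] 435
side cup [0.5948 0.022 ] 0.0281 [0.5932 0.0231 0.0709] 150 0.0747
side vase y [0.5047 0.3032] 0.0172 [0.5051 0.3003 0.1333] 95
side vase g [0.4246 0.3027] 0.0168 [0.4254 0.3003 0.1332] 94
wrist tile g [ 0.5962 -0.0607] 0.0375 [ 0.595  -0.0608  0.024 ] 2529
wrist tile r [0.5686 0.1026] 0.0379 [0.5674 0.1024 0.024 ] 3270
wrist cup [0.5939 0.0253] 0.0268 [0.5947 0.024  0.0716] 741 0.0748
[0.515898   0.0237511  0.20110369]
crop.png
side0.png
side_240.png
top0.png
top_240.png
w1.png
wrist_241.png
```

All three vases now stand on the plaster board, measured upright by top and side views. Next comes the cup at (0.594, 0.024).

```bash
python3 -m creep '[[0.03,0,0,0,0,0],[0.065,0,0,0,0,0],[0.078,0,0,0,0,0],[0.078,0,0,0,0,0],[0.078,0,0,0,0,0],[0.078,0,0,0,0,0]]'
python3 tiles.py wrist
python3 -m creep '[[0,0,-0.03,0,0,0],[0,0,-0.06,0,0,0],[0,0,-0.09,0,0,0],[0,0,-0.115,0,0,0],[0,0,-0.135,0,0,0],[0,0,-0.15,0,0,0],[0,0,-0.158,0,0,0],[0,0,-0.161,0,0,0],[0,0,-0.161,0,0,0],[0,0,-0.161,0,0,0]]'
```

```text
clock: 24.62
eef_pos: [0.5932, 0.0232, 0.2006]
orientation: [-0.505, -3.1, 0.0]
force: [-0.2, -0.3, -0.0]
width: 0.0851
finger_force: 0.0
wrist tile g [ 0.596  -0.0609] 0.0371 [ 0.5955 -0.0605  0.0241] 3053
wrist tile r [0.5686 0.1024] 0.0376 [0.5679 0.1023 0.0241] 3893
wrist cup [0.594  0.0251] 0.0265 [0.5954 0.0234 0.0721] 765 0.0748
[0.59306323 0.02312827 0.20081345]
clock: 25.5
eef_pos: [0.5946, 0.0228, 0.0412]
orientation: [0.506, 3.099, 0.0]
force: [0.9, 0.2, 0.3]
width: 0.0852
finger_force: 0.0
```

```bash
python3 -m creep '[[0,0,0,0,0,0],[0,0,0,0,0,0],[0,0,0,0,0,0],[0,0,0,0,0,0],[0,0,0,0,0,0],[0,0,0,0,0,0],[0,0,0,0,0,0],[0,0,0,0,0,0],[0,0,0,0,0,0]]' 0.04
python3 -m creep '[[0,0,0.005,0,0,0],[0,0,0.015,0,0,0],[0,0,0.03,0,0,0],[0,0,0.05,0,0,0],[0,0,0.067,0,0,0],[0,0,0.077,0,0,0],[0,0,0.08,0,0,0],[-0.003,-0.01,0.08,0,0,0],[-0.009,-0.03,0.08,0,0,0],[-0.017,-0.055,0.08,0,0,0],[-0.025,-0.083,0.08,0,0,0],[-0.033,-0.111,0.08,0,0,0]]'
```

```text
clock: 26.25
eef_pos: [0.5951, 0.0228, 0.0415]
orientation: [0.506, 3.098, 0.001]
force: [-1.7, 1.2, 6.8]
width: 0.0515
finger_force: 61.4
clock: 27.25
eef_pos: [0.559, -0.0893, 0.118]
orientation: [-0.505, -3.098, 0.0]
force: [0.0, -0.4, -2.1]
width: 0.0515
finger_force: 62.8
```

```bash
python3 -m creep '[[-0.008,-0.028,0,0,0,0],[-0.016,-0.056,0,0,0,0],[-0.024,-0.084,0,0,0,0],[-0.032,-0.112,0,0,0,0],[-0.041,-0.14,0,0,0,0],[-0.049,-0.165,0,0,0,0],[-0.056,-0.187,0,0,0,0],[-0.061,-0.202,0,0,0,0],[-0.064,-0.21,0,0,0,0],[-0.064,-0.21,0,0,0,0],[-0.064,-0.21,0,0,0,0],[-0.064,-0.21,0,0,0,0]]'
python3 - <<'E'
from h import *
s=state();print(s["eef_pos"].round(4))
for n in("wrist","side"):
    p=cap(n);C=cloud(p)
    m=(np.hypot(C[...,0]-.4975,C[...,1]+.2975)<.05)&(C[...,2]>.075)&(C[...,2]<.16)
    hsv=cv2.cvtColor(p["frame"],cv2.COLOR_RGB2HSV);m&=(hsv[...,0]>90)&(hsv[...,0]<130)&(hsv[...,1]>60)
    zt=C[m][:,2].max();zb=np.percentile(C[m][:,2],1);P=C[m&(C[...,2]>zt-.007)]
    print(n,zt.round(4),zb.round(4),cv2.minEnclosingCircle(P[:,:2].astype(np.float32)),len(P));save(p,"cup_%s.png"%n)
E
```

```text
clock: 28.25
eef_pos: [0.4968, -0.2972, 0.1192]
orientation: [-0.505, -3.1, -0.001]
force: [-0.1, -0.1, -1.4]
width: 0.0515
finger_force: 62.9
[ 0.4968 -0.2972  0.1192]
wrist 0.16 0.1002 ((0.4969627857208252, -0.2964666485786438), 0.02772737480700016) 64
side 0.153 0.1013 ((0.494804322719574, -0.29759740829467773), 0.026647444814443588) 132
```

View pics/cup_side.png

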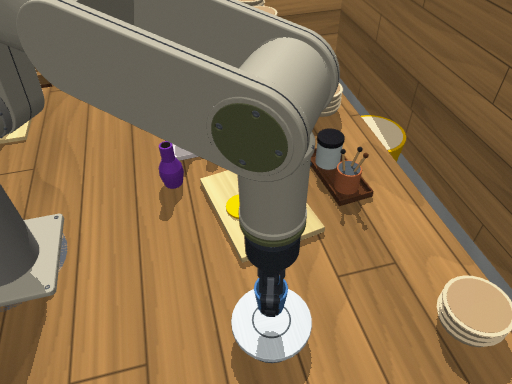

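The cup hangs upright at (270,293) over the wheel, whose dark circle is at (271,320). Lowering it.

```bash
python3 -m creep '[[0,0,-0.008,0,0,0],[0,0,-0.018,0,0,0],[0,0,-0.028,0,0,0],[0,0,-0.036,0,0,0],[0,0,-0.04,0,0,0],[0,0,-0.042,0,0,0],[0,0,-0.043,0,0,0],[0,0,-0.044,0,0,0],[0,0,-0.045,0,0,0],[0,0,-0.045,0,0,0],[0,0,-0.045,0,0,0]]'
```

```text
clock: 29.27
eef_pos: [0.4971, -0.2984, 0.0752]
orientation: [0.506, 3.1, -0.001]
force: [0.2, 0.7, -0.8]
width: 0.0514
finger_force: 62.8
```

```bash
python3 -m creep '[[0,0,-0.0005,0,0,0],[0,0,-0.001,0,0,0],[0,0,-0.0015,0,0,0],[0,0,-0.002,0,0,0],[0,0,-0.002,0,0,0],[0,0,-0.002,0,0,0]]'
```

```text
clock: 29.77
eef_pos: [0.4973, -0.2983, 0.0735]
orientation: [0.506, 3.1, -0.001]
force: [-1.1, 0.8, 5.0]
width: 0.0516
finger_force: 63.3
```

```bash
python3 -m creep '[[0,0,0,0,0,0],[0,0,0,0,0,0],[0,0,0,0,0,0],[0,0,0,0,0,0],[0,0,0,0,0,0],[0,0,0,0,0,0],[0,0,0.02,0,0,0],[0,0,0.06,0,0,0],[0,0,0.1,0,0,0],[0,0,0.14,0,0,0],[0,0,0.176,0,0,0],[0,0.03,0.176,0,0,0]]' 0.0854
python3 -m creep '[[-0.035,0.3,0,0,0,0],[-0.035,0.3,0,0,0,0],[-0.035,0.3,0,0,0,0],[-0.035,0.3,0,0,0,0],[-0.035,0.3,0,0,0,0],[-0.035,0.3,0,0,0,0],[-0.035,0.3,0,0,0,0],[-0.035,0.3,0,0,0,0],[-0.035,0.3,0,0,0,0],[-0.035,0.3,0,0,0,0]]'
python3 - <<'E'
from h import *
for n in("top","side"):
    p=cap(n);C=cloud(p);hsv=cv2.cvtColor(p["frame"],cv2.COLOR_RGB2HSV)
    b=(np.hypot(C[...,0]-.4975,C[...,1]+.2975)<.08)
    m=b&(C[...,2]>.097)&(C[...,2]<.115)&(hsv[...,0]>90)&(hsv[...,0]<130)
    P=C[m]; print(n,"cup",cv2.minEnclosingCircle(P[:,:2].astype(np.float32)),P[:,2].max(),len(P))
    P=C[b&(abs(C[...,2]-.05)<.004)]; print("wheel",cv2.minEnclosingCircle(P[:,:2].astype(np.float32)))
E
python3 tiles.py top side
```

```text
clock: 30.77
eef_pos: [0.4997, -0.2736, 0.2588]
orientation: [0.51, 3.087, -0.012]
force: [1.9, 0.3, 1.0]
width: 0.0855
finger_force: 0.0
clock: 31.6
eef_pos: [0.462, 0.032, 0.2489]
orientation: [0.503, 3.101, -0.001]
force: [0.4, 0.1, 0.5]
width: 0.0854
finger_force: 0.0
top cup ((0.49700498580932617, -0.297982782125473), 0.027097508311271667) 0.10895372473146425 237
wheel ((0.4985966980457306, -0.2977147400379181), 0.07017650455236435)
side cup ((0.49515849351882935, -0.29714348912239075), 0.027366887778043747) 0.10714612507369892 330
wheel ((0.4961357116699219, -0.29751020669937134), 0.07029607892036438)
top vase r [0.5878 0.3036] 0.016 [0.5873 0.3029 0.1349] 242
top vase y [0.5076 0.3044] 0.0161 [0.5076 0.3051 0.1355] 207
top vase g [0.4278 0.3043] 0.0162 [0.4277 0.3064 0.1354] 189
side tile g [ 0.5951 -0.0636] 0.0381 [ 0.595  -0.0649  0.0235] 663
side tile y [0.5146 0.0061] 0.0389 [0.5134 0.0047 0.0234] 634
side tile r [0.5688 0.1004] 0.0393 [0.5676 0.0981 0.0234] 499
side vase r [0.585  0.3035] 0.0164 [0.5848 0.3009 0.1334] 85
side vase g [0.4261 0.3045] 0.0183 [0.4251 0.3008 0.1333] 92
[0.46207345 0.03044736 0.2486655 ]
```

Both views put the cup 1–2 mm from the wheel centre, with its rim about 107 mm up, so it stands on the 50 mm wheel top. The vases are still aside. Now the green vase goes back.

```bash
python3 -m creep '[[-0.035,0.273,0,0,0,0],[-0.035,0.273,0,0,0,0],[-0.035,0.273,0,0,0,0],[-0.035,0.273,0,0,0,0],[-0.035,0.273,0,0,0,0],[-0.035,0.273,0,0,0,0],[-0.035,0.273,0,0,0,0],[-0.035,0.273,0,0,0,0],[-0.035,0.273,0,0,0,0],[-0.035,0.273,0,0,0,0],[-0.035,0.273,0,0,0,0]]'
python3 -m creep '[[0,0,-0.03,0,0,0],[0,0,-0.06,0,0,0],[0,0,-0.09,0,0,0],[0,0,-0.115,0,0,0],[0,0,-0.133,0,0,0],[0,0,-0.142,0,0,0],[0,0,-0.148,0,0,0],[0,0,-0.15,0,0,0],[0,0,-0.15,0,0,0],[0,0,-0.15,0,0,0]]'
```

```text
clock: 32.72
eef_pos: [0.4276, 0.3034, 0.2487]
orientation: [-0.51, -3.1, 0.001]
force: [0.2, -0.4, -0.4]
width: 0.0854
finger_force: 0.0
clock: 33.55
eef_pos: [0.4279, 0.3051, 0.1003]
orientation: [0.507, 3.099, 0.002]
force: [0.5, -0.0, 0.3]
width: 0.0856
finger_force: 0.0
```

```bash
python3 -m creep '[[0,0,0,0,0,0],[0,0,0,0,0,0],[0,0,0,0,0,0],[0,0,0,0,0,0],[0,0,0,0,0,0],[0,0,0,0,0,0],[0,0,0,0,0,0],[0,0,0,0,0,0],[0,0,0,0,0,0],[0,0,0,0,0,0]]' 0.02
python3 -m creep '[[0,0,0.005,0,0,0],[0,0,0.015,0,0,0],[0,0,0.035,0,0,0],[0,0,0.06,0,0,0],[0,0,0.085,0,0,0],[0,0,0.107,0,0,0],[0,0,0.12,0,0,0],[0,0,0.126,0,0,0],[0.003,-0.007,0.126,0,0,0],[0.012,-0.026,0.126,0,0,0],[0.025,-0.053,0.126,0,0,0],[0.038,-0.08,0.126,0,0,0]]'
python3 -m creep '[[0.013,-0.028,0,0,0,0],[0.026,-0.056,0,0,0,0],[0.039,-0.084,0,0,0,0],[0.052,-0.112,0,0,0,0],[0.065,-0.14,0,0,0,0],[0.078,-0.168,0,0,0,0],[0.091,-0.196,0,0,0,0],[0.104,-0.224,0,0,0,0],[0.116,-0.25,0,0,0,0],[0.126,-0.271,0,0,0,0],[0.131,-0.282,0,0,0,0],[0.132,-0.286,0,0,0,0]]'
python3 -m creep '[[0,0,-0.01,0,0,0],[0,0,-0.03,0,0,0],[0,0,-0.055,0,0,0],[0,0,-0.078,0,0,0],[0,0,-0.095,0,0,0],[0,0,-0.105,0,0,0],[0,0,-0.111,0,0,0],[0,0,-0.113,0,0,0],[0,0,-0.113,0,0,0],[0,0,-0.113,0,0,0],[0,0,-0.113,0,0,0]]'
```

```text
clock: 34.38
eef_pos: [0.4273, 0.3051, 0.0994]
orientation: [0.506, 3.1, 0.001]
force: [1.0, 0.1, 5.4]
width: 0.0307
finger_force: 59.8
clock: 35.38
eef_pos: [0.464, 0.2235, 0.2225]
orientation: [-0.503, -3.098, 0.003]
force: [0.3, 0.4, -3.3]
width: 0.0305
finger_force: 59.7
clock: 36.38
eef_pos: [0.5963, -0.0634, 0.2225]
orientation: [-0.509, -3.097, 0.001]
force: [0.8, 0.4, -2.9]
width: 0.0307
finger_force: 59.7
clock: 37.3
eef_pos: [0.5979, -0.0613, 0.1133]
orientation: [0.506, 3.098, -0.0]
force: [1.1, -0.1, -1.5]
width: 0.0304
finger_force: 59.7
```

```bash
python3 -m creep '[[-0.001,-0.001,-0.001,0,0,0],[-0.001,-0.001,-0.002,0,0,0],[-0.001,-0.001,-0.003,0,0,0],[-0.001,-0.001,-0.004,0,0,0],[-0.001,-0.001,-0.0045,0,0,0],[-0.001,-0.001,-0.005,0,0,0],[-0.001,-0.001,-0.005,0,0,0],[-0.001,-0.001,-0.005,0,0,0]]'
```

```text
clock: 37.97
eef_pos: [0.5965, -0.0624, 0.1084]
orientation: [0.506, 3.099, -0.0]
force: [-3.2, 0.7, 7.5]
width: 0.0309
finger_force: 60.8
```

```bash
python3 -m creep '[[0,0,0,0,0,0],[0,0,0,0,0,0],[0,0,0,0,0,0],[0,0,0,0,0,0],[0,0,0,0,0,0],[0,0,0,0,0,0],[0,0,0.03,0,0,0],[0,0,0.07,0,0,0],[0,0,0.11,0,0,0],[0,0,0.142,0,0,0],[-0.01,0.03,0.142,0,0,0],[-0.02,0.065,0.142,0,0,0]]' 0.0854
python3 -m creep '[[-0.07,0.302,0,0,0,0],[-0.07,0.302,0,0,0,0],[-0.07,0.302,0,0,0,0],[-0.07,0.302,0,0,0,0],[-0.07,0.302,0,0,0,0],[-0.07,0.302,0,0,0,0],[-0.07,0.302,0,0,0,0],[-0.07,0.302,0,0,0,0],[-0.07,0.302,0,0,0,0],[-0.07,0.302,0,0,0,0],[-0.07,0.302,0,0,0,0]]'
python3 -m creep '[[0,0,-0.03,0,0,0],[0,0,-0.06,0,0,0],[0,0,-0.09,0,0,0],[0,0,-0.115,0,0,0],[0,0,-0.133,0,0,0],[0,0,-0.142,0,0,0],[0,0,-0.148,0,0,0],[0,0,-0.15,0,0,0],[0,0,-0.15,0,0,0],[0,0,-0.15,0,0,0],[0,0,-0.15,0,0,0]]'
```

```text
clock: 38.97
eef_pos: [0.5777, 0.0015, 0.2525]
orientation: [0.511, 3.093, 0.0]
force: [0.7, 1.8, -0.1]
width: 0.0855
finger_force: 0.0
clock: 39.88
eef_pos: [0.5061, 0.3042, 0.2486]
orientation: [0.506, 3.1, -0.001]
force: [-0.0, -1.0, -0.2]
width: 0.0852
finger_force: 0.0
clock: 40.8
eef_pos: [0.5069, 0.3052, 0.1004]
orientation: [0.506, 3.098, 0.002]
force: [-0.0, -0.3, 0.6]
width: 0.0854
finger_force: 0.0
```

```bash
python3 -m creep '[[0,0,0,0,0,0],[0,0,0,0,0,0],[0,0,0,0,0,0],[0,0,0,0,0,0],[0,0,0,0,0,0],[0,0,0,0,0,0],[0,0,0,0,0,0],[0,0,0,0,0,0],[0,0,0,0,0,0],[0,0,0,0,0,0]]' 0.02
python3 -m creep '[[0,0,0.005,0,0,0],[0,0,0.015,0,0,0],[0,0,0.035,0,0,0],[0,0,0.06,0,0,0],[0,0,0.08,0,0,0],[0,0,0.095,0,0,0],[0,0,0.1,0,0,0],[0,-0.01,0.1,0,0,0],[0,-0.03,0.1,0,0,0],[0,-0.06,0.1,0,0,0],[0,-0.09,0.1,0,0,0],[0,-0.12,0.1,0,0,0]]'
python3 -m creep '[[0.002,-0.03,0,0,0,0],[0.004,-0.06,0,0,0,0],[0.006,-0.09,0,0,0,0],[0.008,-0.12,0,0,0,0],[0.009,-0.145,0,0,0,0],[0.009,-0.163,0,0,0,0],[0.009,-0.174,0,0,0,0],[0.009,-0.179,0,0,0,0],[0.009,-0.179,-0.015,0,0,0],[0.009,-0.179,-0.035,0,0,0],[0.009,-0.179,-0.055,0,0,0],[0.009,-0.179,-0.072,0,0,0]]'
python3 -m creep '[[0,0,-0.008,0,0,0],[0,0,-0.012,0,0,0],[0,0,-0.014,0,0,0],[0,0,-0.015,0,0,0],[0,0,-0.015,0,0,0],[0,0,-0.015,0,0,0]]'
```

```text
clock: 41.63
eef_pos: [0.5061, 0.305, 0.0991]
orientation: [0.506, 3.1, 0.001]
force: [0.3, 1.3, 3.1]
width: 0.031
finger_force: 59.6
clock: 42.63
eef_pos: [0.5044, 0.1829, 0.1967]
orientation: [-0.505, -3.098, 0.003]
force: [0.7, -0.1, -2.3]
width: 0.0302
finger_force: 59.7
clock: 43.63
eef_pos: [0.5139, 0.0066, 0.1248]
orientation: [-0.505, -3.099, -0.0]
force: [-0.2, -0.5, -3.7]
width: 0.0305
finger_force: 59.8
clock: 44.13
eef_pos: [0.5156, 0.0058, 0.1129]
orientation: [0.506, 3.099, 0.0]
force: [0.5, 0.2, -3.0]
width: 0.0307
finger_force: 59.8
```

```bash
python3 -m creep '[[0,0,-0.001,0,0,0],[0,0,-0.002,0,0,0],[0,0,-0.003,0,0,0],[0,0,-0.004,0,0,0],[0,0,-0.0045,0,0,0],[0,0,-0.005,0,0,0],[0,0,-0.005,0,0,0],[0,0,-0.005,0,0,0]]'
```

```text
clock: 44.8
eef_pos: [0.5155, 0.0058, 0.1081]
orientation: [0.506, 3.099, -0.0]
force: [-3.4, -0.1, 7.6]
width: 0.0307
finger_force: 60.9
```

```bash
python3 -m creep '[[0,0,0,0,0,0],[0,0,0,0,0,0],[0,0,0,0,0,0],[0,0,0,0,0,0],[0,0,0,0,0,0],[0,0,0,0,0,0],[0,0,0.03,0,0,0],[0,0,0.07,0,0,0],[0,0,0.11,0,0,0],[0,0,0.142,0,0,0],[0.01,0.03,0.142,0,0,0],[0.02,0.065,0.142,0,0,0]]' 0.0854
python3 -m creep '[[0.051,0.234,0,0,0,0],[0.051,0.234,0,0,0,0],[0.051,0.234,0,0,0,0],[0.051,0.234,0,0,0,0],[0.051,0.234,0,0,0,0],[0.051,0.234,0,0,0,0],[0.051,0.234,0,0,0,0],[0.051,0.234,0,0,0,0],[0.051,0.234,0,0,0,0],[0.051,0.234,0,0,0,0]]'
python3 -m creep '[[0,0,-0.03,0,0,0],[0,0,-0.06,0,0,0],[0,0,-0.09,0,0,0],[0,0,-0.115,0,0,0],[0,0,-0.133,0,0,0],[0,0,-0.142,0,0,0],[0,0,-0.148,0,0,0],[0,0,-0.15,0,0,0],[0,0,-0.15,0,0,0],[0,0,-0.15,0,0,0],[0,0,-0.15,0,0,0]]'
```

```text
clock: 45.8
eef_pos: [0.537, 0.0699, 0.2527]
orientation: [0.511, 3.093, 0.001]
force: [0.4, 0.6, -0.9]
width: 0.0852
finger_force: 0.0
clock: 46.63
eef_pos: [0.586, 0.3038, 0.2488]
orientation: [0.508, 3.1, -0.001]
force: [-0.9, 0.1, 0.9]
width: 0.0853
finger_force: 0.0
clock: 47.55
eef_pos: [0.5869, 0.3052, 0.1006]
orientation: [0.506, 3.098, 0.002]
force: [0.1, -0.6, -0.2]
width: 0.0856
finger_force: 0.0
```

```bash
python3 -m creep '[[0,0,0,0,0,0],[0,0,0,0,0,0],[0,0,0,0,0,0],[0,0,0,0,0,0],[0,0,0,0,0,0],[0,0,0,0,0,0],[0,0,0,0,0,0],[0,0,0,0,0,0],[0,0,0,0,0,0],[0,0,0,0,0,0]]' 0.02
python3 -m creep '[[0,0,0.005,0,0,0],[0,0,0.015,0,0,0],[0,0,0.035,0,0,0],[0,0,0.06,0,0,0],[0,0,0.08,0,0,0],[0,0,0.095,0,0,0],[0,0,0.1,0,0,0],[-0.002,-0.01,0.1,0,0,0],[-0.004,-0.03,0.1,0,0,0],[-0.006,-0.055,0.1,0,0,0],[-0.008,-0.08,0.1,0,0,0],[-0.01,-0.105,0.1,0,0,0]]'
python3 -m creep '[[-0.002,-0.025,0,0,0,0],[-0.004,-0.05,0,0,0,0],[-0.006,-0.07,0,0,0,0],[-0.008,-0.086,0,0,0,0],[-0.008,-0.096,0,0,0,0],[-0.008,-0.1,0,0,0,0],[-0.008,-0.1,-0.015,0,0,0],[-0.008,-0.1,-0.035,0,0,0],[-0.008,-0.1,-0.055,0,0,0],[-0.008,-0.1,-0.072,0,0,0],[-0.008,-0.1,-0.081,0,0,0],[-0.008,-0.1,-0.086,0,0,0]]'
python3 -m creep '[[0,0,-0.001,0,0,0],[0,0,-0.001,0,0,0],[0,0,-0.001,0,0,0],[0,0,-0.001,0,0,0]]'
```

```text
clock: 48.38
eef_pos: [0.5861, 0.3051, 0.0991]
orientation: [0.506, 3.1, 0.001]
force: [0.8, 1.6, 2.2]
width: 0.031
finger_force: 59.4
clock: 49.38
eef_pos: [0.5743, 0.1979, 0.1966]
orientation: [-0.505, -3.098, 0.003]
force: [0.2, -0.6, -1.9]
width: 0.0308
finger_force: 59.7
clock: 50.38
eef_pos: [0.5664, 0.1002, 0.1104]
orientation: [-0.505, -3.097, 0.001]
force: [-0.5, -0.4, -2.3]
width: 0.0306
finger_force: 59.7
clock: 50.72
eef_pos: [0.5688, 0.1, 0.1132]
orientation: [0.506, 3.098, 0.001]
force: [0.2, 0.0, -2.0]
width: 0.0307
finger_force: 59.7
```

```bash
python3 -m creep '[[-0.001,0,-0.001,0,0,0],[-0.001,0,-0.002,0,0,0],[-0.001,0,-0.003,0,0,0],[-0.001,0,-0.004,0,0,0],[-0.001,0,-0.0045,0,0,0],[-0.001,0,-0.005,0,0,0],[-0.001,0,-0.005,0,0,0],[-0.001,0,-0.005,0,0,0]]'
```

```text
clock: 51.38
eef_pos: [0.5674, 0.0998, 0.108]
orientation: [0.506, 3.099, 0.0]
force: [-2.7, 0.0, 7.0]
width: 0.0306
finger_force: 60.6
```

```bash
python3 -m creep '[[0,0,0,0,0,0],[0,0,0,0,0,0],[0,0,0,0,0,0],[0,0,0,0,0,0],[0,0,0,0,0,0],[0,0,0,0,0,0],[0,0,0.03,0,0,0],[0,0,0.07,0,0,0],[0,0,0.11,0,0,0],[0,0,0.15,0,0,0],[-0.01,0.03,0.153,0,0,0],[-0.02,0.065,0.153,0,0,0]]' 0.0854
python3 -m creep '[[-0.15,0.3,0,0,0,0],[-0.15,0.3,0,0,0,0],[-0.15,0.3,0,0,0,0],[-0.15,0.3,0,0,0,0],[-0.15,0.3,0,0,0,0],[-0.15,0.3,0,0,0,0],[-0.15,0.3,0,0,0,0],[-0.15,0.3,0,0,0,0],[-0.15,0.3,0,0,0,0],[-0.15,0.3,0,0,0,0],[-0.15,0.3,0,0,0,0]]'
python3 - <<'E'
from h import *
ims=[]
for n in("top","side"):
    p=cap(n);C=cloud(p);ims.append(p["frame"])
    for nm,c in dict(g=(.597,-.062),y=(.516,.006),r=(.568,.099),cup=(.4975,-.298)).items():
        b=np.hypot(C[...,0]-c[0],C[...,1]-c[1])<.04
        zt=np.percentile(C[b][:,2],99.5);P=C[b&(C[...,2]>zt-.008)]
        print(n,nm,zt.round(4),np.round(cv2.minEnclosingCircle(P[:,:2].astype(np.float32))[0],4))
    hsv=cv2.cvtColor(p["frame"],cv2.COLOR_RGB2HSV); hh=hsv[...,0].astype(int); hh=np.where(hh>168,hh-180,hh)
    for nm,c,(lo,hi) in (("g",(.5965,-.062),(40,90)),("y",(.515,.006),(21,38)),("r",(.568,.1),(-12,8))):
        m=(np.hypot(C[...,0]-c[0],C[...,1]-c[1])<.043)&(abs(C[...,2]-.0235)<.003)&(hh>=lo)&(hh<=hi)&(hsv[...,1]>(190 if nm=="y" else 130))
        P=C[m];print(" tile",nm,np.round(cv2.minEnclosingCircle(P[:,:2].astype(np.float32))[0],4),cv2.minEnclosingCircle(P[:,:2].astype(np.float32))[1])
cv2.imwrite("pics/fin.png",np.vstack([np.hstack([cv2.resize(i,(400,300)) for i in ims])])[:,:,::-1])
E
```

```text
clock: 52.38
eef_pos: [0.5494, 0.1641, 0.2647]
orientation: [0.511, 3.092, 0.004]
force: [0.4, 0.7, -0.4]
width: 0.0855
finger_force: 0.0
clock: 53.3
eef_pos: [0.3967, 0.4648, 0.2595]
orientation: [0.505, 3.101, -0.001]
force: [-0.2, -0.3, 0.5]
width: 0.0857
finger_force: 0.0
top g 0.1473 [ 0.5968 -0.0636]
top y 0.1476 [0.5172 0.0045]
top r 0.147 [0.5693 0.0987]
top cup 0.1074 [ 0.4971 -0.298 ]
 tile g [ 0.5953 -0.0617] 0.035980429500341415
 tile y [0.5151 0.0071] 0.037175893783569336
 tile r [0.5681 0.101 ] 0.03701097145676613
side g 0.145 [ 0.5948 -0.0636]
side y 0.1455 [0.5147 0.0046]
side r 0.1455 [0.5664 0.0989]
side cup 0.1063 [ 0.4955 -0.2975]
 tile g [ 0.5953 -0.0647] 0.03729010373353958
 tile y [0.5129 0.0063] 0.03828172758221626
 tile r [0.5804 0.089 ] 0.0312718041241169
```

View pics/fin.png

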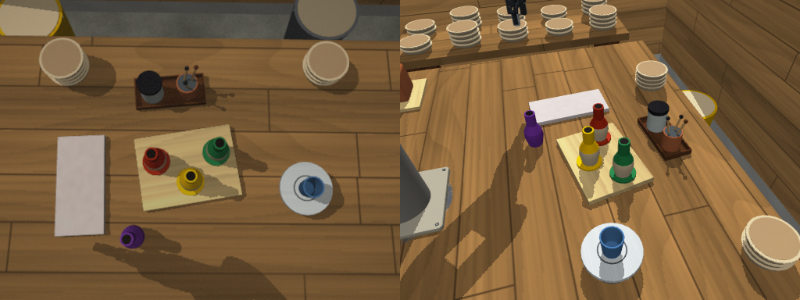

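The final views show every pot upright. The vases are on their own tiles at (155,160), (190,180) and (215,150), within about 3 mm of centre, and the cup is on the wheel at (310,187). The tray is unmoved and the arm is clear.

```bash
python3 -c "from workcell import finish_job; print(finish_job())"
```

```text
the job is handed in; nothing more can be done
None
```

The job is handed in; the hand-in returned no verdict, but the last views show the cup about 2 mm or less from the wheel's centre, each vase upright within about 3 mm of its own tile's centre, the tray unmoved and the arm clear, at about 53 s of the 144 s allowed.

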